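Roll the reagent canister up the loading ramp

ROBOT

A 6-joint arm with a two-finger parallel gripper is mounted at the origin on the work surface. World frame = base frame: x ahead of the robot, y to its left, z up, the work surface at z = 0. Lengths are in m, angles in rad, forces in N, time in s.
With the tool pointing down it reaches from about 0.35 to 0.85 m from the base axis. Payload 8.1 kg.
Tool frame: the origin (TCP) lies midway between the tips of the shut fingers; the grasp point (between the pads) lies 19 mm behind it (robot.grip_point_offset is the distance from the TCP to the grasp point, in m); z points along the fingers, y is the line along which they close (so a half turn about z gives the same grasp; the last joint's range is limited). The gripper opens to 93 mm and grips with 3 to 60 N. Pads are 15 mm wide; open, the fingers measure 128 mm over their backs; the gripper's body (75 mm by 188 mm) begins 65 mm behind the grasp point.
Start: joints at [1.133, 0.13, 1.488, -0, 1.523, -0.085], TCP at [0.207, 0.563, 0.219] pointing down, gripper open.
Joint ranges: [-2.96, 2.96], [-0.89, 2.26], [0.02, 2.5], [-1.34, 4.48], [0, 2.73], [-2.66, 2.66]. Speed limits (rad/s): [2.39, 2.39, 2.79, 3.14, 3.14, 3.14].

INTERFACE

Orientations are given as a rotation vector (axis times angle).
In Python, from plant import robot, read_camera, job gives the robot as it stands.
- The arm moves only by the shell command python3 -m inch 'ROWS' [FORCE]. ROWS is JSON, one flat list of numbers, 5 for each row, row after row: the shift along the world's x, y, z in mm, then the turn about the world's z in degrees, then the opening in per cent of the stroke, from 0 (shut) to 100 (fully open). In form: [dx, dy, dz, yaw, hand, dx, dy, dz, yaw, hand, ...]. A call has 1 to 10 rows; each row is the pose to reach, as a shift and turn from the pose commanded when the call began; what a row does not reach only later rows make up. A row lasts 1/12 s, in which the tool goes at most 41.7 mm and 7.16 degrees, less where a joint would pass 70% of its speed; a pose out of reach is approached as far as the arm can. A call with a gripper value outside its range is refused whole. The fingers move at their own pace and stop on an object; FORCE is the grip in N (left out, the last holds). Time passes only in rows, so rows that repeat a pose let the fingers close. It gives the time, the measured TCP pose, the force, the opening and the grip force at its end, in the units of the state.
- robot.read_state(): the state, without advancing time (a new reading comes with each control period).
- read_camera(name): name is "scene" or "top" or "wrist"; returns a dict with "image" (384x512x3 uint8, blue, green, red), "K" (3x3 intrinsics, pixels), "extrinsics" (4x4, takes a point from world to camera coordinates); the wrist camera has in their place "mount" (4x4, takes a point from camera to tool coordinates, whose origin is the TCP and whose axes are the flange's). Camera axes: x right, y down, z forward; pixel columns grow to the right and rows downward; lengths in m; the calibration is good to about 2 mm. A picture is of the moment at which its call begins: read the wrist's pose just before it. There is no depth.
- job.close_job(): hands the job in; it is judged then, once.
The state is a dict: "t": time; "q": joint angles; "dq": joint speeds; "joint_torque": joint torques, N m; "tool_pos": TCP position; "orientation": TCP orientation; "force": force on the tool from outside, world axes, zero at the start; "wrist_torque": the same for the moment, N m; "opening": finger opening in m; "gripper_force": force on a finger pad.
Only numpy, scipy, OpenCV 4.12 (cv2) and the standard library are available. Lean on these libraries where they do the work, as an engineer would, in place of code of your own. Each camera call takes 0.05 s, during which the arm holds its last target. There are 200 camera calls.

TASK

Load the reagent canister: with the fingertips, push the canister lying at the foot of the loading dock's ramp steadily up the slope, over the crest and into its seat against the stop, never letting it roll loose or back down, and without picking it up. Then press the load button on the small control box all the way down and let it go. Leave the tip box, the specimen pot and the vial where they are.

Things in the scene. Friction and masses are not known exactly. Their poses are not given: they have to be found in the camera images.
- dock: Fixed loading dock, 302 x 152 mm. Origin on the table under mid-ramp; x up the ramp, y across, z up. From x = -168 to -75 mm a level grey apron 4 mm high (its outer 6 mm a lip 8 mm high), no rails. From -75 to +75 mm an aluminium ramp rising at 8 degrees from 4 to 25 mm high. Side rails from -75 mm on, inner faces at y = +-68 mm, 12 mm above the ramp, 17 mm above the seat.
- crest (a point): Middle of the ramp's top edge (dock x = 75 mm, 25 mm high). Past it the floor drops 5 mm into a level seat 47 mm long (20 mm high), closed by an upright stop plate at dock x = 122 mm, 12 mm thick, its top 66 mm high.
- seat (a point): Where the canister's centre is once seated against the stop (dock x = 92.5 mm, 48 mm high; 1.5 mm play either way). It stays there by itself.
- canister: Loose white plastic drum lying on the apron, axis about along the dock's y. 56 mm diameter, 100 mm long, plus a 36 mm black cap adding 12 mm at one end; about 0.25 kg. Origin at the drum's centre; its y is the long axis (cap at +y), x and z turn as it rolls. Smooth (friction about 0.3); it runs down the ramp unless backed by a finger.
- load_top (a point): Centre of the top face of the load button, a white 30 mm round spring button in a 46 mm round black housing on the grey control box (75 x 100 x 34 mm, fixed). The button face is 56 mm above the table and its housing 46 mm; pressed straight down.
- load (a joint): Travel of the load button: 0 = released, 0.006 m = fully down (needs about 4 N); springs back.
- tipbox: Loose bystander: low blue pipette-tip box with clear lid, 84 x 119 x 50 mm; origin under its centre.
- pot: Loose bystander: squat clear specimen pot with white lid, standing, 62 mm diameter, 62 mm high; origin under its centre.
- vial: Loose bystander: small amber vial standing upright, 36 mm diameter, 70 mm high; origin under its centre.

How it is judged:
By the outcome, as a careful person would: the job done as asked, in the order asked, and still so for the second after the job is handed in, with the robot touching nothing.
It also fails if it takes over 51 s, if anything falls off the work surface, if the arm or the gripper's body presses on something with over 40 N, if the wrist force passes 120 N, or if a joint passes its speed limit or range.

## Working session

There is one attempt and no reset: what is moved stays moved. The work goes in short steps, Python scripts to look and compute and a shell command to move; the robot and the scene stay as the last step left them, time stands still between calls to the robot, and variables do not carry over. Pictures are saved under pics/ and viewed, at most 10 in all, crops included, and the job is handed in when it is done.

```bash
ls; mkdir -p pics
python3 - <<'E'
from plant import robot, read_camera, job
import cv2,pickle
s=robot.read_state();print(s['t'],s['tool_pos'],s['orientation'],s['opening'],robot.grip_point_offset)
d={}
for n in ['scene','top']:
    c=read_camera(n);d[n]=c;cv2.imwrite(f'pics/{n}0.png',cv2.resize(c['image'],(800,600),interpolation=cv2.INTER_CUBIC))
    print(n,c['K'].round(1).tolist(),c['extrinsics'].round(3).tolist())
pickle.dump(d,open('cam.pkl','wb'))
E
```

```text
pics
0.0 [0.20704075 0.56252797 0.21757087] [-5.51232800e-01 -3.09236507e+00  2.83977093e-03] 0.09281931397939912 0.0188
scene [[429.7, 0.0, 256.0], [0.0, 429.7, 190.7], [0.0, 0.0, 1.0]] [[-0.552, 0.834, -0.009, 0.331], [0.491, 0.317, -0.811, -0.237], [-0.673, -0.453, -0.584, 1.76], [0.0, 0.0, 0.0, 1.0]]
top [[447.3, 0.0, 255.0], [0.0, 447.3, 196.7], [0.0, 0.0, 1.0]] [[0.004, -1.0, 0.003, 0.008], [-0.992, -0.004, -0.13, 0.6], [0.13, -0.003, -0.992, 1.291], [0.0, 0.0, 0.0, 1.0]]
```

View pics/top0.png

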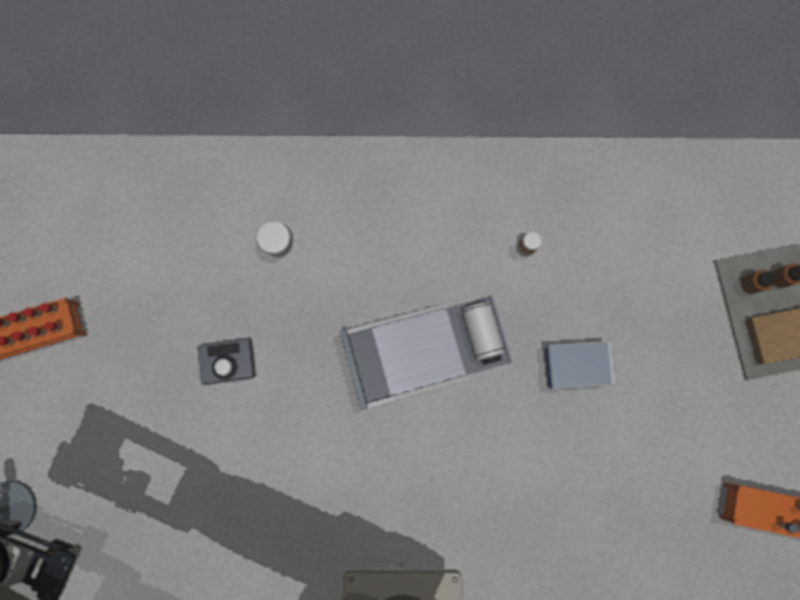

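View pics/scene0.png

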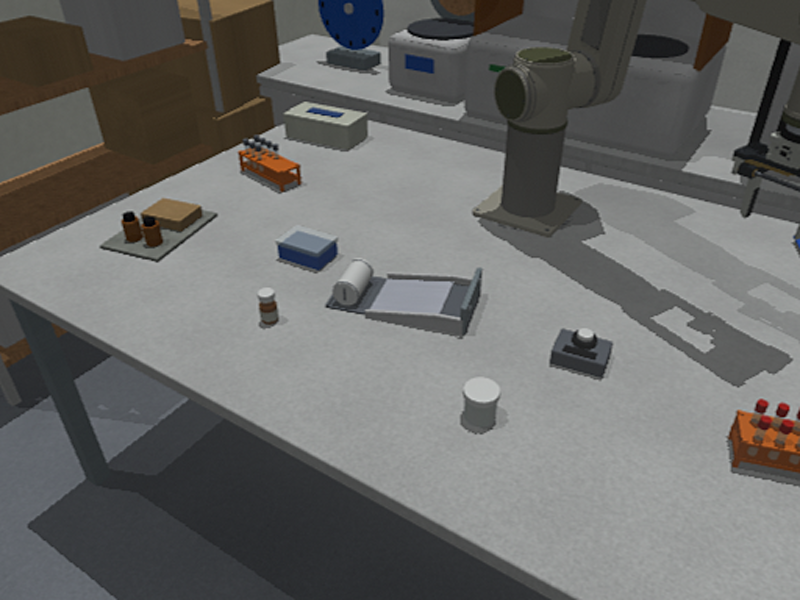

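The top view shows the dock in the middle, with the canister at (483,332), the stop at left (355,368), and the button box at (225,365). The tip box is at (578,364), the vial at (530,242) and the pot at (274,238). I'll take an enlarged crop.

Run:
```python
import cv2,pickle
im=pickle.load(open('cam.pkl','rb'))['top']['image']
# crop cols 120-400, rows 180-270
c=im[180:270,210:400]; a=cv2.resize(c,None,fx=4.2,fy=4.2,interpolation=cv2.INTER_CUBIC)
b=cv2.resize(im[205:255,120:170],None,fx=4,fy=4,interpolation=cv2.INTER_CUBIC)
import numpy as np
o=np.zeros((580,798,3),np.uint8);o[:378]=a;o[380:580,:200]=b;cv2.imwrite('pics/crop.png',o)
```

```text
(no output)
```

View pics/crop.png

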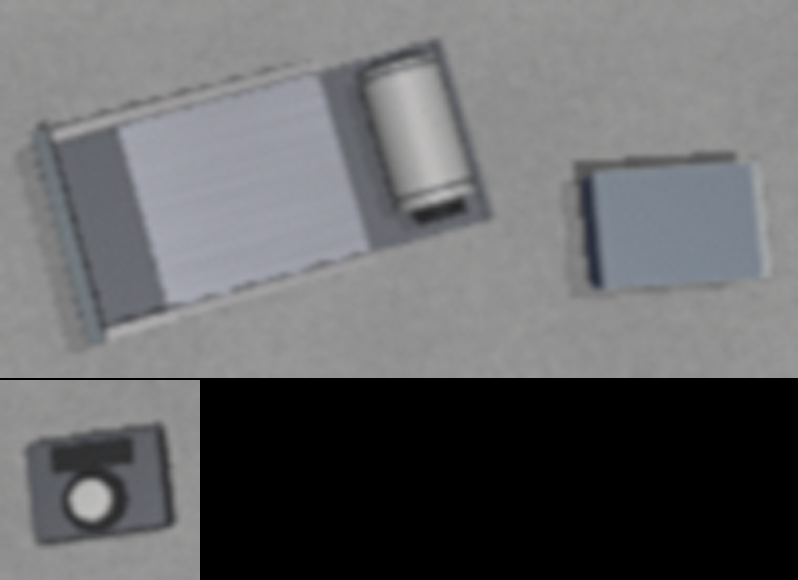

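```bash
cat > h.py <<'E'
import numpy as np,pickle
C=pickle.load(open('cam.pkl','rb'))['top']
def w(u,v,z,c=C):
    K,E=c['K'],c['extrinsics'];R,t=E[:3,:3],E[:3,3]
    d=R.T@np.linalg.inv(K)@[u,v,1];o=-R.T@t
    return o+d*(z-o[2])/d[2]
def cr(u,v,z,x0=210,y0=180,s=4.2): return w(x0+(u+.5)/s-.5,y0+(v+.5)/s-.5,z)
E
python3 - <<'E'
from h import *
from scipy.optimize import least_squares
pts=[((322,72),(-75,-76,4)),((370,248),(-75,76,4)),((440,40),(-168,-76,8)),((490,214),(-168,76,8)),((118,128),(75,-68,25)),((165,303),(75,68,25)),((40,123),(134,-76,66)),((100,342),(134,76,66))]
W=np.array([cr(*p,q[2]/1e3)[:2] for p,q in pts]);D=np.array([q[:2] for p,q in pts])/1e3
def T(p): c,s=np.cos(p[2]),np.sin(p[2]); return D@np.array([[c,s],[-s,c]])+p[:2]
r=least_squares(lambda p:(T(p)-W).ravel(),[.4,0,1.6])
p=r.x;print('dock',p,np.degrees(p[2]));print((1e3*r.fun).reshape(-1,2).round(1))
c,s=np.cos(p[2]),np.sin(p[2]);R=np.array([[c,-s],[s,c]])
tod=lambda x:R.T@(x[:2]-p[:2])
for u in [(402,62),(438,200),(418,128),(362,85),(398,205),(440,60),(472,185)]: print('can',u,(1e3*tod(cr(*u,.05 if u[0] in(402,438,418) else .035))).round(1),cr(*u,.045)[:2].round(3))
print('button',w(120+92.5/4-.5,205+119.5/4-.5,.056))
for n,q in dict(seat=(.0925,0),crest=(.075,0),start=(-.12,0)).items(): print(n,R@q+p[:2])
print('tip',[cr(*u,.05).round(3)[:2] for u in [(595,170),(600,288),(762,162),(768,280)]])
np.save('dock.npy',p)
E
```

```text
dock [ 0.52078276 -0.03010409  1.84489224] 105.70453927377243
[[ 9.1  3.7]
 [-9.9 -3.7]
 [11.  -0.3]
 [-9.2 -7.2]
 [ 4.4 -1.2]
 [-2.9 -3.8]
 [-3.   5.3]
 [ 0.3  7.1]]
can (402, 62) [-127.4  -53.1] [ 0.607 -0.139]
can (438, 200) [-124.3   46.6] [ 0.51  -0.163]
can (418, 128) [-125.    -5.4] [ 0.56 -0.15]
can (362, 85) [-97.6 -46.4] [ 0.591 -0.111]
can (398, 205) [-98.3  42.1] [ 0.506 -0.135]
can (440, 60) [-156.   -48.8] [ 0.609 -0.166]
can (472, 185) [-152.6   42.5] [ 0.52  -0.187]
button [0.48653489 0.33571513 0.056     ]
seat [0.49574516 0.05894291]
crest [0.500482   0.04209618]
start [ 0.55326396 -0.14562453]
tip [array([ 0.531, -0.272]), array([ 0.449, -0.274]), array([ 0.537, -0.389]), array([ 0.455, -0.39 ])]
```

```bash
python3 -m inch '[10,-20,0,-2,60, 25,-52,0,-5,60, 43,-90,0,-10,60, 61,-127,0,-14,60, 79,-165,0,-18,60, 97,-202,0,-22,60, 115,-240,0,-26,60, 133,-277,0,-30,60, 151,-315,0,-34,60, 169,-352,0,-38,60]' 20
python3 -m inch '[18,-37,0,-3,60, 36,-75,0,-6,60, 54,-112,0,-9,60, 72,-150,0,-12,60, 90,-187,0,-15,60, 108,-225,0,-16,60, 126,-262,0,-16,60, 144,-300,-10,-16,60, 162,-337,-20,-16,60, 180,-375,-30,-16,60]'
python3 -m inch '[10,-20,-10,0,60, 16,-33,-20,0,60, 16,-33,-20,0,60, 16,-33,-20,0,60]'
python3 - <<'E'
from plant import robot, read_camera
import cv2,pickle
s=robot.read_state();print(s['t'],s['tool_pos'],s['orientation'],s['opening'],s['q'])
c=read_camera('wrist');pickle.dump((s,c),open('wr.pkl','wb'));print(c['mount'])
cv2.imwrite('pics/w1.png',cv2.resize(c['image'],(800,600),interpolation=cv2.INTER_CUBIC))
E
```

```text
t: 0.93
tool_pos: [0.3764, 0.2091, 0.2184]
orientation: [-1.532, -2.743, 0.0]
force: [0.5, 0.2, 0.1]
opening: 0.0562
gripper_force: 0.0
t: 1.77
tool_pos: [0.5551, -0.1627, 0.1888]
orientation: [-1.896, -2.505, -0.0]
force: [1.0, 0.7, 0.9]
opening: 0.0554
gripper_force: 0.0
t: 2.1
tool_pos: [0.5698, -0.1936, 0.1681]
orientation: [-1.895, -2.502, 0.001]
force: [-0.3, 1.0, 0.2]
opening: 0.0558
gripper_force: 0.0
2.1 [ 0.56976839 -0.19361265  0.16805404] [-1.89505132e+00 -2.50174865e+00  8.18140382e-04] 0.05583961989724852 [-4.12893531e-01  1.65953716e-01  1.54187634e+00  2.24294843e-04
  1.43692499e+00 -6.87164264e-01]
[[ 9.79057761e-04 -9.68265472e-01 -2.49922023e-01  6.78567078e-02]
 [ 9.99999480e-01  8.76533948e-04  5.21521447e-04 -1.00023386e-03]
 [-2.85906072e-04 -2.49922404e-01  9.68265826e-01 -1.66597639e-01]
 [ 0.00000000e+00  0.00000000e+00  0.00000000e+00  1.00000000e+00]]
```

View pics/w1.png

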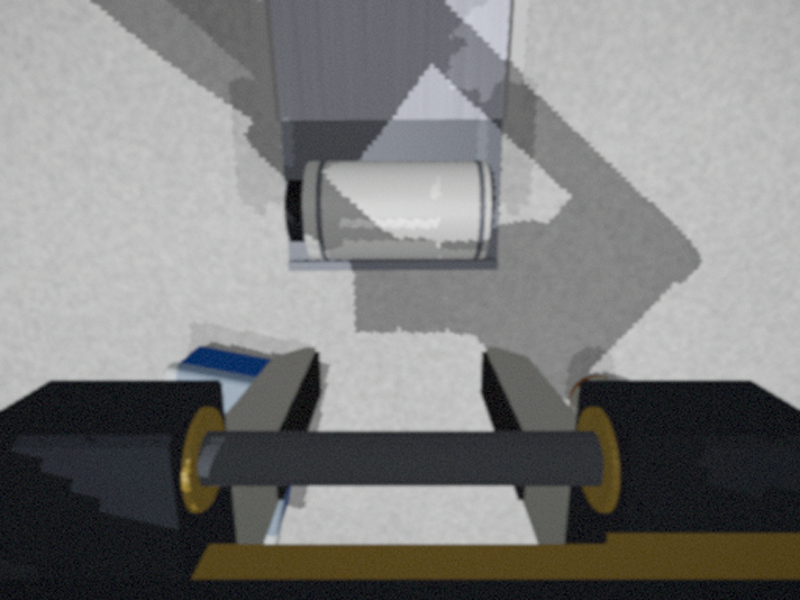

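```bash
cat >> h.py <<'E'
from scipy.spatial.transform import Rotation as Ro
def ww(u,v,z,s,c):
    "pixel of 800x600 view -> world at height z"
    T=np.eye(4);T[:3,:3]=Ro.from_rotvec(s['orientation']).as_matrix();T[:3,3]=s['tool_pos']
    return w(u*.64-.18,v*.64-.18,z,dict(K=c['K'],extrinsics=np.linalg.inv(T@c['mount'])))
E
python3 - <<'E'
from h import *
s,c=pickle.load(open('wr.pkl','rb'))
R=Ro.from_rotvec(s['orientation']).as_matrix();print('tool x,y',R[:2,0],R[:2,1],np.degrees(np.arctan2(-R[1,1],-R[0,1])))
p=np.load('dock.npy');cc,ss=np.cos(p[2]),np.sin(p[2]);Rd=np.array([[cc,-ss],[ss,cc]])
print('tcp dock',Rd.T@(s['tool_pos'][:2]-p[:2]))
for n,u,v,z in [('lipL',290,269,.004),('lipR',497,269,.004),('footL',281,120,.004),('footR',503,120,.004),('drumL',303,210,.05),('drumR',494,210,.05),('front',398,160,.045),('back',398,262,.028)]:
    x=ww(u,v,z,s,c);print(n,x[:2].round(4),'dock',(1e3*(Rd.T@(x[:2]-p[:2]))).round(1),'tool',(1e3*(R.T@(x-s['tool_pos']))[:2]).round(1))
E
```

```text
tool x,y [-0.27081279  0.96262957] [0.96262794 0.27081754] -164.28703624857295
tcp dock [-0.17066411 -0.00289906]
lipL [ 0.4978 -0.2103] dock [-167.2   70.9] tool [  3.1 -73.4]
lipR [ 0.6288 -0.1732] dock [-167.   -65.2] tool [ 3.3 62.7]
footL [ 0.472  -0.1211] dock [-74.4  71.6] tool [ 95.9 -74.1]
footR [ 0.6029 -0.0841] dock [-74.3 -64.5] tool [96.  61.9]
drumL [ 0.5048 -0.1648] dock [-125.3   51.8] tool [ 45.1 -54.5]
drumR [ 0.6059 -0.1362] dock [-125.2  -53.2] tool [45.2 50.6]
front [ 0.5479 -0.1249] dock [-98.6  -0.4] tool [71.8 -2.2]
back [ 0.5639 -0.1823] dock [-158.2   -0.3] tool [12.2 -2.3]
```

The wrist view shows the canister square to the tool: drum u 303–494, v 160–262, lip at v 269, ramp foot at v 120. The spread fingers are behind it, so I'll descend behind it.

```bash
python3 -m inch '[0,-6,-20,0,60, 0,-6,-50,0,60, 0,-6,-85,0,60, 0,-6,-115,0,60, 0,-6,-135,0,60, 0,-6,-148,0,60, 0,-6,-148,0,60, 0,-6,-148,0,60]'
python3 -m inch '[-0.3,1.2,0,0,60, -0.9,3.1,0,0,60, -1.4,5,0,0,60, -1.9,6.9,0,0,60, -2.5,8.8,0,0,60, -3,10.7,0,0,60, -3.5,12.6,0,0,60, -4.1,14.5,0,0,60, -4.6,16.4,0,0,60, -5.2,18.3,0,0,60]'
```

```text
t: 2.82
tool_pos: [0.571, -0.1989, 0.0224]
orientation: [1.894, 2.506, 0.0]
force: [1.0, -0.0, 0.5]
opening: 0.0558
gripper_force: 0.0
t: 3.65
tool_pos: [0.5654, -0.1811, 0.0215]
orientation: [-1.895, -2.505, 0.0]
force: [-0.4, -0.1, -0.1]
opening: 0.0562
gripper_force: 0.1
```

```bash
python3 -m inch '[-0.6,2.1,0,0,60, -1.2,4.3,0,0,60, -1.9,6.6,0,0,60, -2.5,9,0,0,60, -3.2,11.4,0,0,60, -3.9,13.8,0,0,60, -4.5,16.2,0,0,60, -5.2,18.6,0,0,60, -5.9,21,0,0,60, -6.6,23.4,0,0,60]'
python3 - <<'E'
from plant import robot, read_camera
import cv2,pickle
s=robot.read_state();print(s['t'],s['tool_pos'],s['force'])
c=read_camera('wrist');pickle.dump((s,c),open('wr2.pkl','wb'))
cv2.imwrite('pics/w2.png',cv2.resize(c['image'],(800,600),interpolation=cv2.INTER_CUBIC))
E
```

```text
t: 4.48
tool_pos: [0.5588, -0.1577, 0.0215]
orientation: [-1.895, -2.505, 0.0]
force: [-0.7, 0.2, 0.2]
opening: 0.0559
gripper_force: 0.1
4.4833 [ 0.55884251 -0.15768406  0.0215071 ] [-0.68162265  0.22151234  0.21640586]
```

View pics/w2.png

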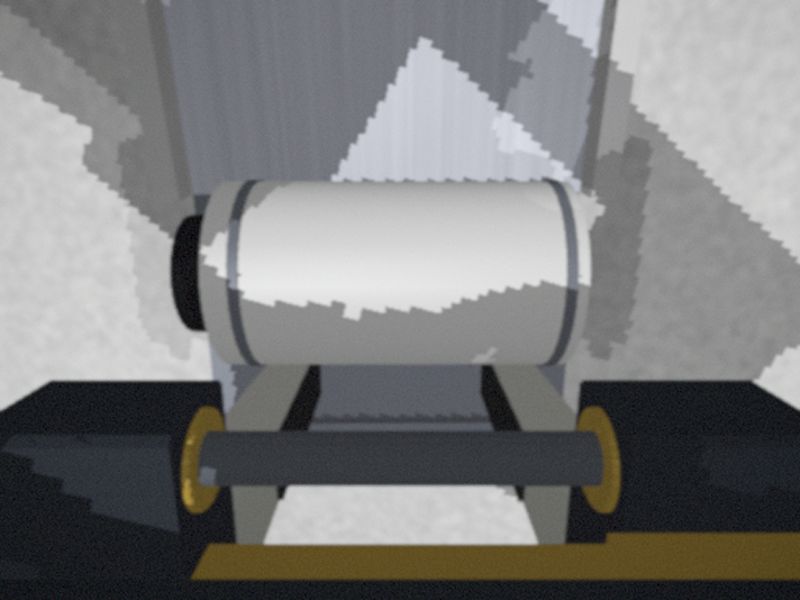

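The canister (v 180–364) is backed squarely by both fingers and centred between the rails.

Run:
```python
from h import *
from scipy.optimize import least_squares
s,c=pickle.load(open('wr2.pkl','rb'))
T=np.eye(4);T[:3,:3]=Ro.from_rotvec(s['orientation']).as_matrix();T[:3,3]=s['tool_pos']
M=T@c['mount'];Rt=T[:3,:3];o=Rt.T@(M[:3,3]-T[:3,3])
# tangent angles in tool xz plane at u~400: drum of r 28
def tang(v):
    d=Rt.T@M[:3,:3]@np.linalg.inv(c['K'])@[400*.64-.18,v*.64-.18,1];return np.array([d[0],d[2]])/np.hypot(d[0],d[2])
def f(xc,zc,v):
    d=tang(v);r=np.array([xc-o[0],zc-o[2]]);return d[0]*r[1]-d[1]*r[0]
zc=s['tool_pos'][2]-.032
for v,sg in((180,1),(364,-1)):
    for sgn in(1,-1):
        r=least_squares(lambda x:f(x[0],zc,v)-sgn*.028,[.035]);print(v,sgn,r.x)
```

```text
180 1 [0.03623075]
180 -1 [0.0922458]
364 1 [-0.0242915]
364 -1 [0.03596623]
```

```bash
python3 -m inch '[-0.5,1.7,0,0,60, -1.1,3.8,0,0,60, -1.7,6.1,0,0,60, -2.4,8.5,0,0,60, -3.1,10.9,0,0,60, -3.8,13.3,0,0,60, -4.4,15.7,0,0,60, -5.1,18.1,0,0,60, -5.8,20.5,0,0,60, -6.5,22.9,0,0,60]'
python3 -m inch '[-0.7,2.4,0.2,0,60, -1.4,4.8,0.5,0,60, -2,7.2,0.9,0,60, -2.7,9.6,1.2,0,60, -3.4,12,1.6,0,60, -4.1,14.4,1.9,0,60, -4.7,16.8,2.3,0,60, -5.4,19.2,2.6,0,60, -6.1,21.7,3,0,60, -6.8,24.1,3.3,0,60]'
python3 -m inch '[-0.7,2.4,0.35,0,60, -1.4,4.8,0.7,0,60, -2,7.2,1.05,0,60, -2.7,9.6,1.4,0,60, -3.4,12,1.75,0,60, -4.1,14.4,2.1,0,60, -4.7,16.8,2.45,0,60, -5.4,19.2,2.8,0,60, -6.1,21.7,3.15,0,60, -6.8,24.1,3.5,0,60]'
python3 - <<'E'
from plant import robot, read_camera
import cv2,pickle
s=robot.read_state();print(s['t'],s['tool_pos'],s['force'],s['wrist_torque'])
c=read_camera('wrist');pickle.dump((s,c),open('wr3.pkl','wb'))
cv2.imwrite('pics/w3.png',cv2.resize(c['image'],(800,600),interpolation=cv2.INTER_CUBIC))
E
```

```text
t: 5.37
tool_pos: [0.5525, -0.135, 0.0217]
orientation: [1.895, 2.505, -0.0]
force: [0.9, -1.4, 1.6]
opening: 0.056
gripper_force: 0.8
t: 6.2
tool_pos: [0.5455, -0.1106, 0.0248]
orientation: [-1.895, -2.505, 0.0]
force: [0.3, -0.5, 0.6]
opening: 0.0557
gripper_force: 0.8
t: 7.03
tool_pos: [0.5387, -0.0865, 0.0283]
orientation: [-1.895, -2.505, -0.0]
force: [-0.3, -1.1, 1.0]
opening: 0.056
gripper_force: 0.8
7.0333 [ 0.53874824 -0.08653533  0.02834888] [-0.32022311 -1.06830352  1.00646063] [-0.27337937  0.01221904  0.09584806]
```

View pics/w3.png

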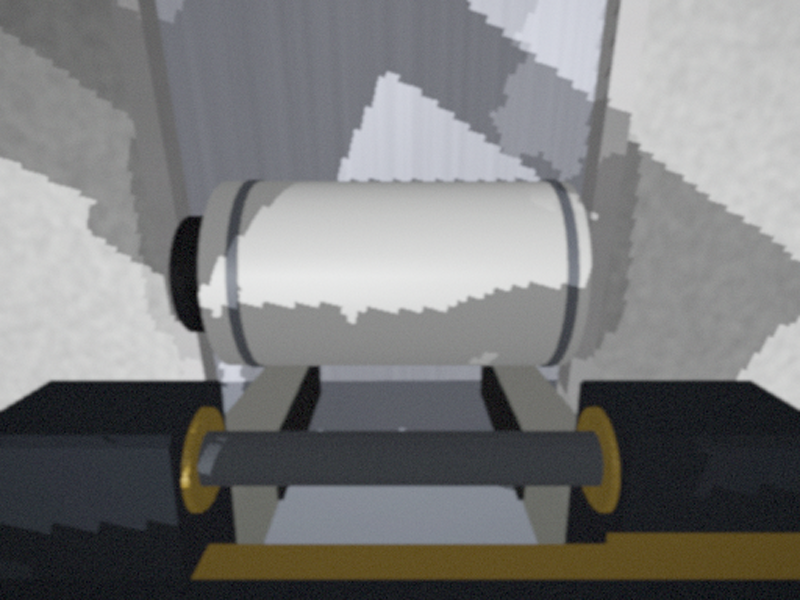

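The canister is still square and backed (v 181–365) on the ramp. I'll continue at the same pace.

```bash
python3 -m inch '[-0.5,1.9,0.3,0,60, -1.2,4.3,0.65,0,60, -1.9,6.7,1,0,60, -2.6,9.1,1.35,0,60, -3.3,11.5,1.7,0,60, -3.9,13.9,2.05,0,60, -4.6,16.3,2.4,0,60, -5.3,18.7,2.75,0,60, -6,21.2,3.1,0,60, -6.6,23.6,3.45,0,60]'
for i in 1 2; do python3 -m inch '[-0.7,2.4,0.35,0,60, -1.4,4.8,0.7,0,60, -2,7.2,1.05,0,60, -2.7,9.6,1.4,0,60, -3.4,12,1.75,0,60, -4.1,14.4,2.1,0,60, -4.7,16.8,2.45,0,60, -5.4,19.2,2.8,0,60, -6.1,21.7,3.15,0,60, -6.8,24.1,3.5,0,60]'; done
```

```text
t: 7.92
tool_pos: [0.5321, -0.0629, 0.0318]
orientation: [-1.895, -2.505, 0.0]
force: [0.5, -1.4, -0.5]
opening: 0.0559
gripper_force: 0.8
t: 8.75
tool_pos: [0.5253, -0.0389, 0.0353]
orientation: [-1.895, -2.505, 0.0]
force: [1.0, -2.5, 0.1]
opening: 0.056
gripper_force: 0.8
t: 9.58
tool_pos: [0.5185, -0.0148, 0.0388]
orientation: [-1.895, -2.505, 0.0]
force: [0.4, -1.4, 0.9]
opening: 0.0557
gripper_force: 0.8
```

```bash
python3 -m inch '[-0.7,2.4,0.35,0,60, -1.4,4.8,0.7,0,60, -2,7.2,1.05,0,60, -2.7,9.6,1.4,0,60, -3.4,12,1.7,0,60, -4,14.2,2,0,60, -4.6,16.2,2.3,0,60, -5.1,18.1,2.5,0,60, -5.6,19.8,2.8,0,60, -6,21.4,3,0,60]'
python3 -m inch '[-0.4,1.4,0.1,0,60, -0.8,2.8,0.2,0,60, -1.2,4.1,0.2,0,60, -1.5,5.4,0.2,0,60, -1.9,6.7,0.2,0,60, -2.3,8,0,0,60, -2.6,9.3,0,0,60, -3,10.6,-0.3,0,60, -3.4,11.9,-0.6,0,60, -3.7,13.2,-1,0,60]'
python3 - <<'E'
from plant import robot, read_camera
import cv2,pickle
s=robot.read_state();print(s['t'],s['tool_pos'],s['force'],s['wrist_torque'])
c=read_camera('wrist');pickle.dump((s,c),open('wr4.pkl','wb'))
cv2.imwrite('pics/w4.png',cv2.resize(c['image'],(800,600),interpolation=cv2.INTER_CUBIC))
E
```

```text
t: 10.42
tool_pos: [0.5125, 0.0066, 0.0418]
orientation: [-1.895, -2.505, -0.0]
force: [-1.2, -0.1, 1.6]
opening: 0.0557
gripper_force: 0.5
t: 11.25
tool_pos: [0.5089, 0.0197, 0.0407]
orientation: [-1.895, -2.505, 0.0]
force: [-0.6, -0.5, -0.1]
opening: 0.0558
gripper_force: 0.0
11.25 [0.50886589 0.01972553 0.04072786] [-0.60307267 -0.51478865 -0.06241993] [-0.01874988  0.00907119  0.02638647]
```

View pics/w4.png

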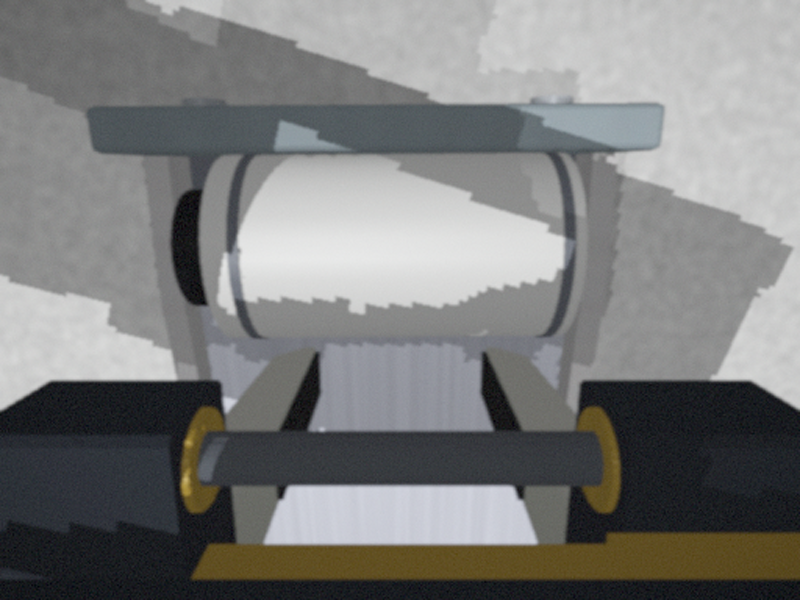

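The canister has dropped into the seat (v 153–338, stop plate at v 105–153). I'll press it lightly home against the stop, then back off.

```bash
python3 -m inch '[-0.4,1.4,0,0,60, -0.7,2.6,0,0,60, -1,3.6,0,0,60, -1.3,4.5,0,0,60, -1.5,5.3,0,0,60, -1.6,5.8,0,0,60, -1.8,6.3,0,0,60, -1.9,6.8,0,0,60]'; python3 -m inch '[-0.2,0.5,0,0,60, -0.3,1,0,0,60]'
```

```text
t: 11.97
tool_pos: [0.507, 0.0264, 0.0408]
orientation: [1.895, 2.505, -0.0]
force: [0.3, 0.0, -0.7]
opening: 0.0558
gripper_force: 0.0
t: 12.13
tool_pos: [0.5067, 0.0272, 0.0408]
orientation: [1.895, 2.505, -0.0]
force: [0.7, -2.2, -0.1]
opening: 0.056
gripper_force: 1.5
```

```bash
python3 -m inch '[-0.1,0.5,0,0,60, -0.3,1,0,0,60, -0.4,1.4,0,0,60]'
```

```text
t: 12.38
tool_pos: [0.5067, 0.0274, 0.0409]
orientation: [1.894, 2.504, -0.002]
force: [1.0, -10.1, -1.3]
opening: 0.0556
gripper_force: 4.7
```

```bash
python3 -m inch '[2,-7,0,0,60, 5,-18,0,0,60, 6,-22,15,0,60, 6,-22,45,0,60, 6,-22,80,0,60, 4,-5,105,0,40, 2,25,110,0,20, 0,60,110,0,0, -2,97,110,0,0, -3,134,110,0,0]'
python3 -m inch '[-1,35,0,0,0, -2,72,0,0,0, -3,107,-10,0,0, -4,125,-20,0,0, -5,132,-25,0,0, -5,132,-25,0,0, -5,132,-25,0,0]'
python3 - <<'E'
from plant import robot, read_camera
import cv2,pickle
s=robot.read_state();print(s['t'],s['tool_pos'],s['orientation'],s['opening'])
c=read_camera('wrist');t=read_camera('top')['image'];pickle.dump((s,c),open('wr5.pkl','wb'))
a=cv2.resize(c['image'],(800,600),interpolation=cv2.INTER_CUBIC)
a[420:,:]=0; a[420:600,:380]=cv2.resize(t[180:270,210:400],(380,180))
cv2.imwrite('pics/w5.png',a)
E
```

```text
t: 13.22
tool_pos: [0.5036, 0.1636, 0.1514]
orientation: [1.897, 2.504, 0.002]
force: [0.4, 0.4, -0.5]
opening: 0.0273
gripper_force: 0.0
t: 13.8
tool_pos: [0.4982, 0.2938, 0.1253]
orientation: [-1.895, -2.505, 0.002]
force: [0.4, -0.5, 0.3]
opening: 0.0003
gripper_force: 0.0
13.8 [0.49824992 0.293777   0.12529644] [-1.89481907e+00 -2.50539736e+00  2.31688851e-03] 0.0003490616238395215
```

View pics/w5.png

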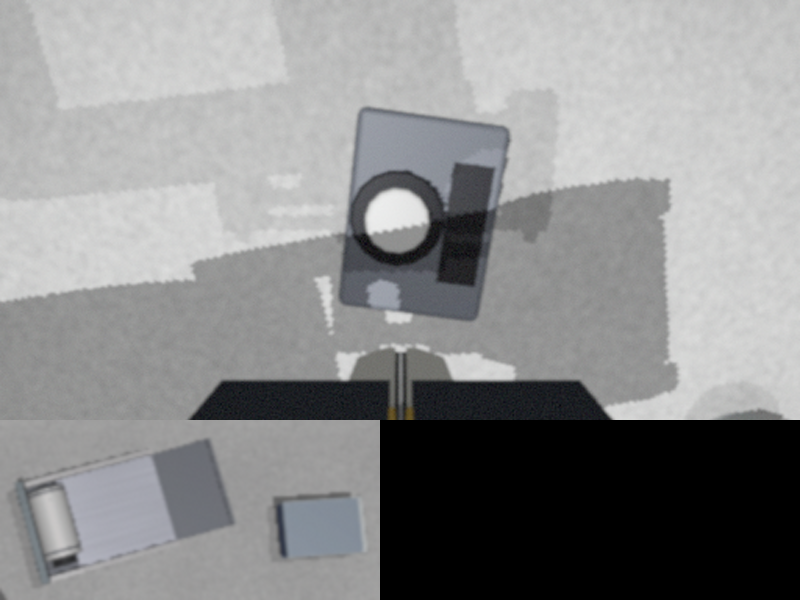

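The canister sits seated against the stop, the tip box hasn't moved, and the button is at (397,221).

Run:
```python
from h import *
s,c=pickle.load(open('wr5.pkl','rb'))
x=ww(397,221,.056,s,c);print(x,(x-s['tool_pos'])*1e3)
```

```text
[0.48382297 0.33547224 0.056     ] [-14.4269462   41.69523957 -69.2964376 ]
```

```bash
python3 -m inch '[-7,20,0,0,0, -14,40,-10,0,0, -14,42,-30,0,0, -14,42,-50,0,0, -14,42,-62,0,0, -14,42,-66,0,0, -14,42,-66,0,0]'
python3 -m inch '[0,0,-2,0,0, 0,0,-4,0,0, 0,0,-6,0,0, 0,0,-8,0,0, 0,0,-8,0,0, 0,0,-8,0,0]'
```

```text
t: 14.48
tool_pos: [0.484, 0.3355, 0.0589]
orientation: [-1.897, -2.504, 0.003]
force: [0.0, 0.4, 0.5]
opening: 0.0006
gripper_force: 0.0
t: 14.98
tool_pos: [0.4852, 0.337, 0.0526]
orientation: [1.895, 2.505, 0.002]
force: [2.1, -1.7, 2.7]
opening: 0.0004
gripper_force: 1.4
```

```bash
python3 -m inch '[0,0,-1,0,0, 0,0,-2,0,0, 0,0,-3,0,0, 0,0,-3,0,0, 0,0,-3,0,0]'
```

```text
t: 15.4
tool_pos: [0.4851, 0.3371, 0.0502]
orientation: [1.895, 2.505, 0.002]
force: [-0.1, -2.1, 10.9]
opening: 0.0003
gripper_force: 5.5
```

```bash
python3 -m inch '[0,0,-1,0,0, 0,0,-2,0,0, 0,0,-2,0,0, 0,0,-2,0,0]'
```

```text
t: 15.73
tool_pos: [0.4852, 0.3372, 0.0499]
orientation: [1.894, 2.505, 0.002]
force: [-6.6, -6.2, 24.7]
opening: 0.0006
gripper_force: 12.4
```

The button is rigidly bottomed: 25 N, only 0.3 mm further. I'll release it, rise clear and check.

```bash
python3 -m inch '[0,0,5,0,0, 0,0,15,0,0, 0,0,40,0,0, 0,0,75,0,0, -5,-20,100,0,0, -10,-50,110,0,0, -10,-80,110,0,0, -10,-80,110,0,0, -10,-80,110,0,0, -10,-80,110,0,0]'
python3 - <<'E'
from plant import robot, read_camera
import cv2,numpy as np
t=read_camera('top')['image'];s=read_camera('scene')['image']
a=np.vstack([cv2.resize(t[130:270,90:400],(663,300),interpolation=cv2.INTER_CUBIC),cv2.resize(s[130:290,140:494],(663,300),interpolation=cv2.INTER_CUBIC)])
cv2.imwrite('pics/fin.png',a);print(robot.read_state()['t'],robot.read_state()['force'])
E
```

```text
t: 16.57
tool_pos: [0.4738, 0.2569, 0.1563]
orientation: [-1.895, -2.504, 0.001]
force: [0.2, 0.5, 0.2]
opening: 0.0008
gripper_force: 0.0
16.6667 [-0.14013423 -0.31504819 -0.21421313]
```

View pics/fin.png

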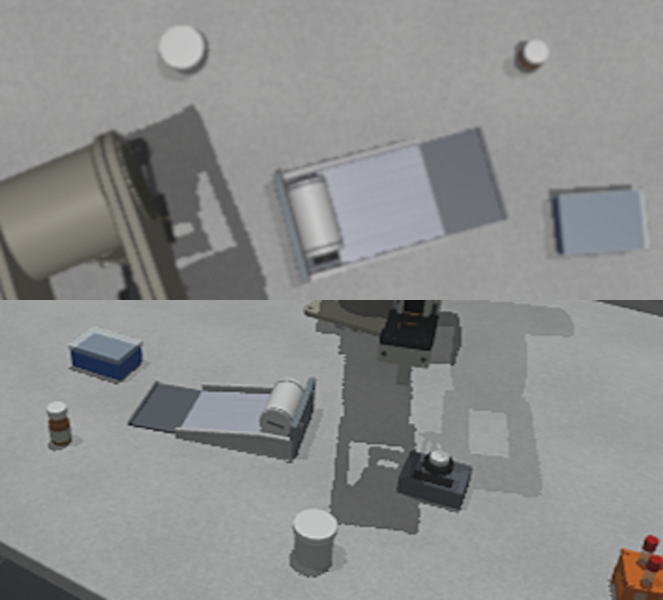

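The canister is seated against the stop at (312,217), the button is released, the bystanders are where they were, and the robot is clear.

```bash
python3 -c "
from plant import job
print(job.close_job())"
```

```text
the job is handed in; nothing more can be done
None
```

The canister is seated against the stop, the load button was pressed fully down and released, the tip box, pot and vial look unmoved in the final pictures, and the job was handed in at about 17 s; from the crest it dropped the last few millimetres into its seat ahead of the fingers, and I then pressed it home.

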